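Find the casserole with the loose lid handle and tag it

TASK

One of the three casserole lids has a loose bar handle. Rock the handles gently side to side (never more than 15 N on a casserole or its handle), each first towards its own lever clip and then away from it, until you have found the loose one, and leave that one leaning away from its clip. Then lower the orange repair tag over that handle, without dropping it, so that the ring lies flat on the lid around the handle; leave the thali, katoris and ladle where they are.

Things in the scene. Friction and masses are not known exactly. Their poses are not given: they have to be found in the camera images.
- casserole_a: One of three equal round insulated steel casseroles with a red band, 150 mm in diameter; it stands fast on the table and does not slide. Origin: centre of its underside, on the table. Its lever clip (steel plate with a black lever, standing out to 88 mm from the axis) is on its own +y side; z is up. The lid top is flat to 70 mm from the axis, 85 mm above the origin.
- lid_a (a point): Centre of the flat lid top of casserole_a (85 mm above the table), where the bar handle stands; does not move with the handle. Axes as the casserole's.
- grip_a (a point): Middle of the black bar handle on the lid of casserole_a. The handle is an upright bar: 44 mm long (along the casserole's x), 16 mm thick (along its y), from 21 to 55 mm above the lid, on a foot 30 mm long and 13 mm thick; this point is on its mid-plane, 38 mm above the lid. Moves with the handle.
- rock_a (a joint): Rocking angle of the bar handle of casserole_a about the axis along its x at lid height, rad: 0 upright, positive leaning towards its own lever clip (+y), negative leaning away from it. A sound handle has play under 0.02, meets a push firmly at once and gives less than 0.06 even at 15 N, springing back; a loose one swings with less than 0.5 N at its top through a play of 0.15 to each side, meets a firm stop there, and stays leaning where it is left.
- casserole_b: One of three equal round insulated steel casseroles with a red band, 150 mm in diameter; it stands fast on the table and does not slide. Origin: centre of its underside, on the table. Its lever clip (steel plate with a black lever, standing out to 88 mm from the axis) is on its own +y side; z is up. The lid top is flat to 70 mm from the axis, 85 mm above the origin.
- lid_b (a point): Centre of the flat lid top of casserole_b (85 mm above the table), where the bar handle stands; does not move with the handle. Axes as the casserole's.
- grip_b (a point): Middle of the black bar handle on the lid of casserole_b. The handle is an upright bar: 44 mm long (along the casserole's x), 16 mm thick (along its y), from 21 to 55 mm above the lid, on a foot 30 mm long and 13 mm thick; this point is on its mid-plane, 38 mm above the lid. Moves with the handle.
- rock_b (a joint): Rocking angle of the bar handle of casserole_b about the axis along its x at lid height, rad: 0 upright, positive leaning towards its own lever clip (+y), negative leaning away from it. A sound handle has play under 0.02, meets a push firmly at once and gives less than 0.06 even at 15 N, springing back; a loose one swings with less than 0.5 N at its top through a play of 0.15 to each side, meets a firm stop there, and stays leaning where it is left.
- casserole_c: One of three equal round insulated steel casseroles with a red band, 150 mm in diameter; it stands fast on the table and does not slide. Origin: centre of its underside, on the table. Its lever clip (steel plate with a black lever, standing out to 88 mm from the axis) is on its own +y side; z is up. The lid top is flat to 70 mm from the axis, 85 mm above the origin.
- lid_c (a point): Centre of the flat lid top of casserole_c (85 mm above the table), where the bar handle stands; does not move with the handle. Axes as the casserole's.
- grip_c (a point): Middle of the black bar handle on the lid of casserole_c. The handle is an upright bar: 44 mm long (along the casserole's x), 16 mm thick (along its y), from 21 to 55 mm above the lid, on a foot 30 mm long and 13 mm thick; this point is on its mid-plane, 38 mm above the lid. Moves with the handle.
- rock_c (a joint): Rocking angle of the bar handle of casserole_c about the axis along its x at lid height, rad: 0 upright, positive leaning towards its own lever clip (+y), negative leaning away from it. A sound handle has play under 0.02, meets a push firmly at once and gives less than 0.06 even at 15 N, springing back; a loose one swings with less than 0.5 N at its top through a play of 0.15 to each side, meets a firm stop there, and stays leaning where it is left.
- tag_ring (a point): Repair tag, loose, orange plastic, 60 g: a flat ring, 68 mm inside and 92 mm outside diameter, 6 mm thick, with an upright tab. This point is the centre of the ring, 3 mm above its underside; z is up when it lies flat, and the tab is on its own -x side.
- tag_tab (a point): Centre of the tag's upright tab: 12 mm thick along the tag's x, 24 mm wide along the tag's y, from the underside of the ring to 55 mm above it; this point is 51 mm from the ring's centre towards its -x and 27.5 mm above the underside.
- tag: The same repair tag as a  origin on the underside, under the ring's centre; axes as tag_ring's.
- thali: Bystander: round steel plate, 240 mm in diameter, 20 mm high, origin under its centre.
- katori_1: Bystander: white ceramic bowl, 84 mm in diameter, 36 mm high, standing in the thali, origin under its centre.
- katori_2: Bystander: white ceramic bowl, 84 mm in diameter, 36 mm high, on the table, origin under its centre.
- ladle: Bystander: steel ladle lying on the table, bowl 72 mm in diameter, 30 mm high at the origin (under the bowl's centre), handle reaching 255 mm along its own -x.
There are look-alikes about, which are no part of the job. Of the things shaped like the tag, the orange one is meant.

How it is judged:
By the outcome, as a careful person would: the job done as asked, in the order asked, and still so for the second after the job is handed in, with the robot touching nothing.
It also fails if it takes over 72 s, if anything falls off the work surface, if the arm or the gripper's body presses on something with over 40 N, if the wrist force passes 120 N, or if a joint passes its speed limit or range.

ROBOT

A 6-joint arm with a two-finger parallel gripper is mounted at the origin on the work surface. World frame = base frame: x ahead of the robot, y to its left, z up, the work surface at z = 0. Lengths are in m, angles in degrees, forces in N, time in s.
With the tool pointing down it reaches from about 0.325 to 1 m from the base axis. Payload 5.1 kg.
Tool frame: the origin (TCP) lies at the very end of the fingers, on their centre line; the grasp point (between the pads) lies 19 mm behind it (ctrl.pinch_z is the distance from the TCP to the grasp point, in m); y points along the fingers, z is the direction in which the jaws open and shut, and the axes are right-handed (so a half turn about y gives the same grasp; the last joint's range is limited). The gripper opens to 85 mm and grips with 20 to 120 N. Pads are 22 mm wide; open, the fingers measure 114 mm over their backs; the gripper's body (76 mm by 85 mm) begins 54 mm behind the grasp point. The pads swing forward as they close: fully open they stand 13 mm farther back than shut.
Start: joints at [-79.676, 7.093, 94.555, -0, 78.352, -4.733], TCP at [0.169, -0.628, 0.231] pointing down, gripper open.
Joint ranges: [-149.61, 149.61], [-58.7, 133.49], [1.44, 155.28], [-77.14, 257.14], [18.33, 153.61], [-166.67, 166.67]. Speed limits (degrees/s): [147.25, 147.25, 180, 180, 180, 180].

INTERFACE

Orientations are given as a 3x3 rotation matrix whose columns are the frame's x, y, z axes.
In Python, from bench import state, camera, camera_model, ticket, finder, ctrl gives the robot as it stands.
- The arm moves only by the shell command python3 -m pendant 'ROWS' [OPENING]. ROWS is JSON, a list of rows, each a list of 6 numbers: the shift along the tool's x, y, z in cm, then the turn, a rotation vector about the tool's x, y, z in rad. In form: [[tx, ty, tz, wx, wy, wz], ...]. A call has 1 to 5 rows; each row is the pose to reach, as a shift and turn from the pose commanded when the call began, along the tool's axes at that moment; what a row does not reach only later rows make up. A row lasts 1/8 s, in which the tool goes at most 62.5 mm and 10.7 degrees, less where a joint would pass 70% of its speed; a pose out of reach is approached as far as the arm can. A call with a gripper value outside its range is refused whole. OPENING is the opening, from 0 (shut) to 1 (fully open), set as the call begins (- or left out, the last holds). The fingers move at their own pace and stop on an object; the grip force is fixed at half the most. Time passes only in rows, so rows that repeat a pose let the fingers close. It gives the time, the measured TCP pose, the force and the opening at its end, in the units of the state.
- state(): the state, without advancing time (a new reading comes with each control period).
- camera(name): name is "scene" or "top" or "wrist"; returns (picture, depth): 480x640x3 uint8, red, green, blue; 480x640 float32, m along the optical axis (not along the pixel's ray), 0 where there is no reading.
- camera_model(name): a dict with "K" (3x3 intrinsics, pixels), "xyz" and "rotation" of the camera in the world. Camera axes: x right, y down, z forward; pixel columns grow to the right and rows downward; lengths in m; the calibration is good to about 2 mm. The wrist camera is an equidistant fisheye: a pixel r from the principal point sees the ray r / f radians off the axis. A picture is of the moment at which its call begins: read the wrist's pose just before it. camera_model takes no time and is no camera call; for the wrist camera it gives the pose at the moment of the call.
- ticket.hand_in(): hands the job in, once; it reports no verdict.
Trained networks look in the newest picture that a camera, given by its name, has taken for a name from the list of things; names that differ only in an ending like _2 or _b are one class to them, and where a whole thing is asked for, a point or a joint stands for the part that bears it (a point fixed in the world has none). Each returns a list of dicts, best first, with "conf" (0 to 1); they miss things now and then, are a little off and sometimes report something else, mostly with a low value. They report only what shows in the picture. A call takes as long as a camera call. They do not tell look-alikes from the thing itself.
- finder.search_frame(camera, thing): "position" ([column, row] in pixels, amid what is visible of it).
- finder.outline_of(camera, thing): "region" (480x640 bool, what is visible of it) and "position" ([column, row] in pixels, amid what is visible of it).
The state is a dict: "clock": time; "joints": joint angles; "dq": joint speeds; "effort": joint torques, N m; "tool_pos": TCP position; "tool_rot": TCP orientation; "ft_force": force on the tool from outside, world axes, zero at the start; "moment": the same for the moment, N m; "opening": finger opening in m.
Only numpy, scipy, OpenCV 4.12 (cv2) and the standard library are available. Lean on these libraries where they do the work, as an engineer would, in place of code of your own. Each camera call takes 0.05 s, during which the arm holds its last target.

## Working session

There is one attempt and no reset: what is moved stays moved. The work goes in short steps, Python scripts to look and compute and a shell command to move; the robot and the scene stay as the last step left them, time stands still between calls to the robot, and variables do not carry over. Pictures are saved under pics/ and viewed, and the job is handed in when it is done.

```bash
ls; mkdir -p pics
python3 - <<'E'
from bench import state,camera,camera_model,ctrl
import cv2
print(state()); print(ctrl.pinch_z)
for n in ("scene","top","wrist"):
    p,d=camera(n); cv2.imwrite(f"pics/{n}0.png",p[:,:,::-1]); m=camera_model(n); print(n,m)
E
```

```text
pics
{'clock': 0.0, 'joints': array([-7.96743898e+01,  7.13273208e+00,  9.46354041e+01, -7.36802780e-04,
        7.83514163e+01, -4.73315561e+00]), 'dq': array([-0.02703091,  0.0791302 ,  0.08022775,  0.05269926,  0.03415636,
       -0.11500863]), 'effort': array([-1.95037894e-03, -4.23617649e+01, -3.65451121e+01, -2.33059609e-04,
        7.10672321e-03, -5.96967297e-06]), 'tool_pos': array([ 0.1687276 , -0.62707702,  0.230048  ]), 'tool_rot': array([[-9.65659212e-01, -3.86393965e-04,  2.59811735e-01],
       [-2.59811973e-01,  2.05053273e-03, -9.65657048e-01],
       [-1.59628412e-04, -9.99997823e-01, -2.08050560e-03]]), 'ft_force': array([0.67757735, 0.52442617, 0.23894833]), 'moment': array([ 0.00314738, -0.00452363,  0.01202593]), 'opening': 0.08550636664593952}
0.0187
scene {'K': array([[548.73028362,   0.        , 321.6699982 ],
       [  0.        , 548.73028362, 240.80932891],
       [  0.        ,   0.        ,   1.        ]]), 'xyz': array([ 0.90787365, -0.43013662,  1.09684177]), 'rotation': array([[ 0.74443188,  0.56344386, -0.35826274],
       [ 0.66766161, -0.62252799,  0.40827305],
       [ 0.00701036, -0.54312975, -0.83961951]])}
top {'K': array([[564.58444352,   0.        , 312.48303302],
       [  0.        , 564.58444352, 242.30275842],
       [  0.        ,   0.        ,   1.        ]]), 'xyz': array([0.35809939, 0.01938336, 1.27850238]), 'rotation': array([[ 0.00698   , -0.99053714,  0.13706733],
       [-0.99997115, -0.00650357,  0.00392337],
       [-0.00299482, -0.13709076, -0.99055396]])}
wrist {'K': array([[371.64829954,   0.        , 313.31900421],
       [  0.        , 371.64829954, 234.71598249],
       [  0.        ,   0.        ,   1.        ]]), 'xyz': array([ 0.24128922, -0.60777719,  0.37352182]), 'rotation': array([[ 0.25984457, -0.92252722, -0.28534948],
       [-0.96564756, -0.24896382, -0.07444336],
       [-0.00236567,  0.29489073, -0.95552805]])}
```

View pics/scene0.png

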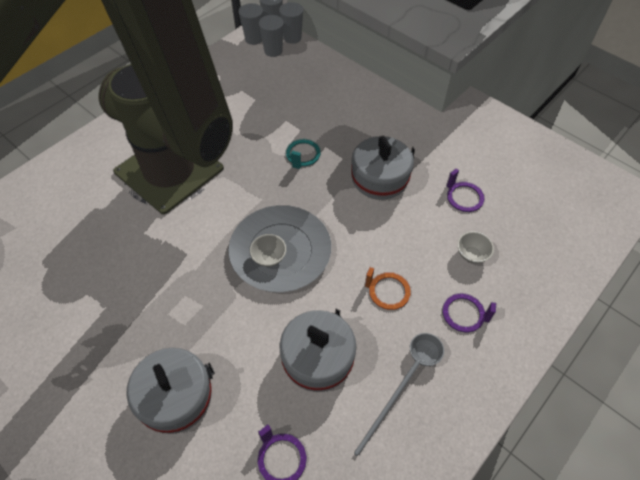

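View pics/top0.png

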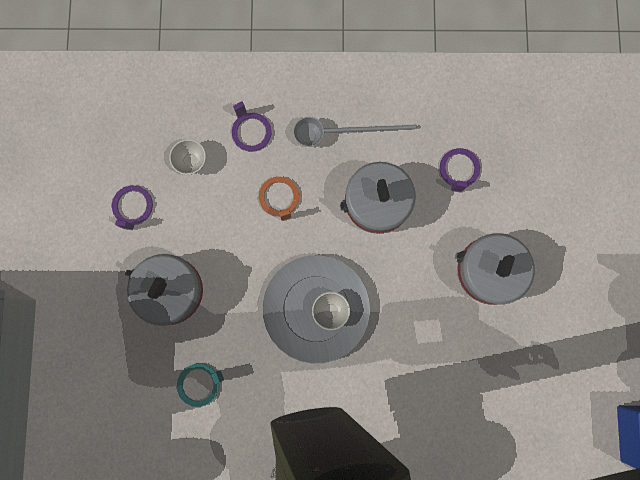

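View pics/wrist0.png

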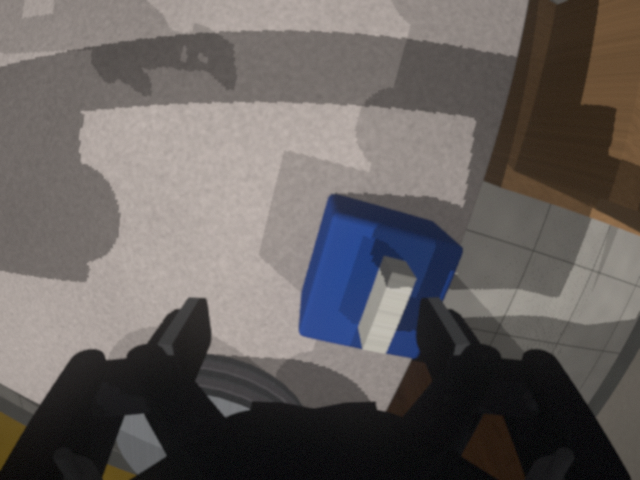

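The top view shows the casseroles at about (165,289), (380,197) and (497,268), with their clips at (128,272), (343,206) and (460,257). The orange ring is at (280,196) with its tab at (285,216). The look-alikes are purple rings at (252,131), (132,206) and (460,168), and a teal ring at (199,385). I choose the orange one at (280,196).

```bash
cat > h.py <<'E'
import numpy as np,cv2
from bench import state,camera,camera_model,finder
def cloud(name):
    p,d=camera(name); m=camera_model(name); K=m["K"]
    v,u=np.mgrid[0:480,0:640]
    X=np.stack([(u-K[0,2])/K[0,0]*d,(v-K[1,2])/K[1,1]*d,d],-1)
    W=X@m["rotation"].T+m["xyz"]; W[d<=0]=np.nan
    return p,W
def circ(P):
    A=np.c_[2*P,np.ones(len(P))]; s=np.linalg.lstsq(A,(P**2).sum(1),rcond=None)[0]
    return s[:2],np.sqrt(s[2]+s[:2]@s[:2])
E
python3 - <<'E'
from h import *
for n in ("top","scene"):
    p,W=cloud(n)
    np.savez(f"{n}.npz",p=p,W=W)
    for t in ("casserole_a","tag","rock_a"):
        r=finder.outline_of(n,t)
        for x in r: 
            M=x["region"]; w=W[M]; w=w[~np.isnan(w[:,0])]
            print(n,t,round(x["conf"],2),np.round(x["position"]),M.sum(),np.round(np.median(w,0),3) if len(w) else None, np.median(p[M],0))
            if t=="casserole_a" and x["conf"]>.5:
                Z=w[:,2]; top=w[(Z>.079)&(Z<.092)]
                if len(top)<50: continue
                h=cv2.convexHull((top[:,:2]*1e4).astype(np.float32))[:,0]/1e4
                c,rad=circ(h); print("  lid",c,rad,np.median(top[:,2]))
                (q,wh,an)=cv2.minAreaRect((top[:,:2]*1e3).astype(np.float32)); print("  ",q,wh)
                c2=c
                H=w[(Z>.125)&(Z<.15)&(np.hypot(*(w[:,:2]-c2).T)<.05)]
                if len(H): print("  handle",H[:,:2].mean(0),H[:,2].max(),cv2.minAreaRect((H[:,:2]*1e3).astype(np.float32)))
                rr=np.hypot(*(w[:,:2]-c2).T); C=w[(rr>.079)&(rr<.1)&(Z>.04)]
                if len(C): e=C[:,:2].mean(0)-c2; print("  clip",len(C),np.degrees(np.arctan2(e[1],e[0])),np.hypot(*e),C[:,2].max())
E
```

```text
top casserole_a 0.71 [382. 191.] 197 [ 0.624 -0.119  0.138] [46. 45. 44.]
top casserole_a 0.69 [167. 289.] 4368 [0.42  0.335 0.085] [81. 82. 83.]
  lid [0.42271312 0.34473718] 0.07644180785972962 0.08508347164543872
   (421.66522216796875, 341.2385559082031) (148.74180603027344, 151.4686279296875)
  handle [0.42148017 0.34077637] 0.14696439807628292 ((421.65972900390625, 342.3890380859375), (16.7677001953125, 43.9560546875), 63.86965560913086)
  clip 33 64.81988713536354 0.07697846573528913 0.08286844725691056
top casserole_a 0.68 [496. 267.] 4423 [ 0.469 -0.363  0.086] [118. 121. 122.]
  lid [ 0.47247048 -0.36996313] 0.07599280159740998 0.08593571633164965
   (471.0860900878906, -372.266357421875) (148.9160919189453, 149.1383056640625)
  handle [ 0.47088531 -0.3704496 ] 0.14695992992297602 ((471.0155029296875, -372.4196472167969), (16.88762664794922, 43.720096588134766), 69.21345520019531)
  clip 47 70.71937861040186 0.08308348892613322 0.0812396694976425
top casserole_a 0.63 [379. 200.] 4047 [ 0.62  -0.118  0.086] [118. 121. 122.]
  lid [ 0.62702832 -0.11964435] 0.07594338579839131
[... 2165 characters left out ...]
)
  clip 30 62.385522315474844 0.06874333957603028 0.08104279485993593
scene tag 0.93 [302. 156.] 497 [0.236 0.257 0.007] [38. 77. 75.]
scene tag 0.85 [382. 280.] 702 [0.629 0.093 0.007] [158.  92.  50.]
scene tag 0.74 [475. 310.] 846 [0.81  0.184 0.007] [ 91.  54. 114.]
scene tag 0.62 [458. 186.] 673 [0.606 0.44  0.007] [ 96.  62. 114.]
scene tag 0.56 [270. 446.] 1105 [ 0.699 -0.306  0.007] [ 83.  48. 106.]
scene rock_a 0.82 [158. 379.] 279 [ 0.479 -0.373  0.138] [26. 26. 27.]
scene rock_a 0.62 [386. 148.] 217 [0.428 0.337 0.129] [21. 21. 21.]
scene rock_a 0.61 [316. 348.] 5009 [ 0.639 -0.131  0.085] [113. 116. 118.]
scene rock_a 0.22 [170. 392.] 5818 [ 0.488 -0.375  0.085] [110. 112. 114.]
```

Run:
```python
from h import *
for n in ("top","scene"):
    f=np.load(f"{n}.npz"); p=f["p"];W=f["W"]
    hsv=cv2.cvtColor(p,cv2.COLOR_RGB2HSV)
    M=(hsv[...,0]>5)&(hsv[...,0]<20)&(hsv[...,1]>110)&(np.hypot(W[...,0]-.635,W[...,1]-.095)<.12)
    w=W[M]; R=w[w[:,2]<.012]; T=w[(w[:,2]>.045)&(w[:,2]<.065)]
    h=cv2.convexHull((R[:,:2]*1e4).astype(np.float32))[:,0]/1e4
    c,r=circ(R[:,:2])
    # robust: mean radius fit with tab excluded
    t=T[:,:2].mean(0); e=t-c; 
    s=R[((R[:,:2]-c)@(e/np.hypot(*e)))<.025]
    c,r=circ(s[:,:2]); rr=np.hypot(*(s[:,:2]-c).T); e=t-c
    print(n,M.sum(),"ring",c,r,rr.min(),rr.max(),"tabtop",T[:,:2].mean(0),len(T),T[:,2].max(),"ang",np.degrees(np.arctan2(e[1],e[0])),np.hypot(*e),cv2.minAreaRect((T[:,:2]*1e3).astype(np.float32)))
c=cv2.imread("pics/scene0.png")[240:340,330:530]; cv2.imwrite("pics/crop.png",cv2.resize(c,None,fx=4,fy=4))
```

```text
top 593 ring [0.64265571 0.10368545] 0.040307184593284466 0.03323602925062626 0.04811273114026656 tabtop [0.59342806 0.08727738] 55 0.06056683498289561 ang -161.56624590221557 0.051890137996168324 ((593.4542846679688, 87.18757629394531), (11.765380859375, 23.676727294921875), 16.617870330810547)
scene 636 ring [0.64380194 0.10361183] 0.04028712933439395 0.03307709291571313 0.046742998960814 tabtop [0.59633623 0.08547569] 50 0.06078998811727332 ang -159.08867938694064 0.05081253585137996 ((595.1547241210938, 87.47750854492188), (9.967216491699219, 23.146915435791016), 17.294828414916992)
```

View pics/crop.png

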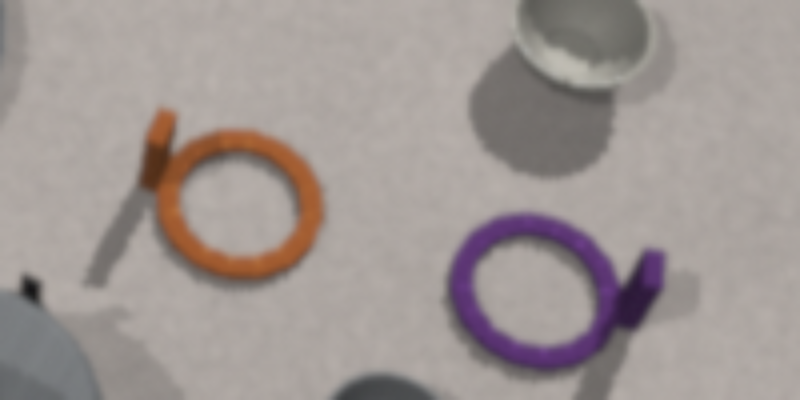

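The crop shows the orange ring at (240,205) with its tab at (157,150), and purple is the only other ring there. I'll start with the casserole nearest the arm (right, R).

```bash
cat > rel.py <<'E'
import sys,numpy as np
from scipy.spatial.transform import Rotation as R
from bench import state
# usage: rel.py x y z jawangle(world deg of tool z)
x,y,z,a=map(float,sys.argv[1:5]); s=state()
T=s["tool_rot"]; a=np.radians(a)
zt=np.array([np.cos(a),np.sin(a),0]); yt=np.array([0,0,-1.]); G=np.c_[np.cross(yt,zt),yt,zt]
d=T.T@(np.array([x,y,z])-s["tool_pos"]); w=R.from_matrix(T.T@G).as_rotvec()
print("shift cm",np.round(d*100,2),"rot",np.round(w,3),"dist",np.linalg.norm(d),"F",np.round(s["ft_force"],2),"clk",s["clock"],"j",np.round(s["joints"]),"op",s["opening"])
E
python3 rel.py 0.472 -0.3723 0.23 -110.7
```

```text
shift cm [-35.91   0.13 -16.79] rot [0.    0.624 0.   ] dist 0.39640167781420943 F [0.18 0.31 0.52] clk 0.55 j [-80.   7.  95.   0.  78.  -5.] op 0.08510749334502568
```

```bash
python3 -m pendant '[[-35.9,0.1,-16.8,0,0.624,0],[-35.9,0.1,-16.8,0,0.624,0],[-35.9,0.1,-16.8,0,0.624,0],[-35.9,0.1,-16.8,0,0.624,0],[-35.9,0.1,-16.8,0,0.624,0]]' 0.5; python3 rel.py 0.472 -0.3723 0.15 -110.7
```

```text
clock: 1.18
tool_pos: [0.4059, -0.4276, 0.2309]
tool_rot: [[-0.935, 0.001, -0.354], [0.354, -0.001, -0.935], [-0.001, -1.0, 0.0]]
ft_force: [0.9, -0.5, -0.1]
opening: 0.0429
shift cm [-4.22  8.09 -7.52] rot [-0.    -0.001 -0.001] dist 0.11819798522601771 F [ 0.87 -0.53 -0.14] clk 1.175 j [-52.  -0. 103.   0.  78.  59.] op 0.042870582903766975
```

```bash
python3 -m pendant '[[-4.2,0,-7.5,0,0,0],[-4.2,0,-7.5,0,0,0],[-4.2,4,-7.5,0,0,0],[-4.2,4,-7.5,0,0,0]]' ; python3 rel.py 0.472 -0.3723 0.155 -110.7
```

```text
clock: 1.68
tool_pos: [0.4689, -0.3717, 0.1868]
tool_rot: [[-0.936, -0.005, -0.353], [0.353, 0.005, -0.936], [0.007, -1.0, -0.003]]
ft_force: [0.1, 0.3, -1.4]
opening: 0.0424
shift cm [-0.33  3.18 -0.04] rot [0.003 0.001 0.007] dist 0.03199579823321551 F [ 0.14  0.31 -1.42] clk 1.675 j [-44.   3. 104.  -0.  74.  67.] op 0.04244879375754611
```

```bash
python3 -m pendant '[[-0.3,2,0,0,0,0],[-0.3,2,0,0,0,0],[-0.3,2,0,0,0,0]]' ; python3 rel.py 0.472 -0.3723 0.105 -110.7
python3 - <<'E'
from h import *
p,d=camera("wrist"); cv2.imwrite("pics/w1.png",p[:,:,::-1])
E
```

```text
clock: 2.05
tool_pos: [0.4732, -0.3753, 0.1712]
tool_rot: [[-0.935, 0.001, -0.354], [0.354, -0.001, -0.935], [-0.001, -1.0, 0.0]]
ft_force: [0.0, 0.6, -0.1]
opening: 0.043
shift cm [ 0.23  6.62 -0.24] rot [-0.    -0.001 -0.001] dist 0.06630431527615559 F [ 0.04  0.59 -0.08] clk 2.05 j [-44.   4. 104.   0.  72.  67.] op 0.042973844279688825
```

View pics/w1.png

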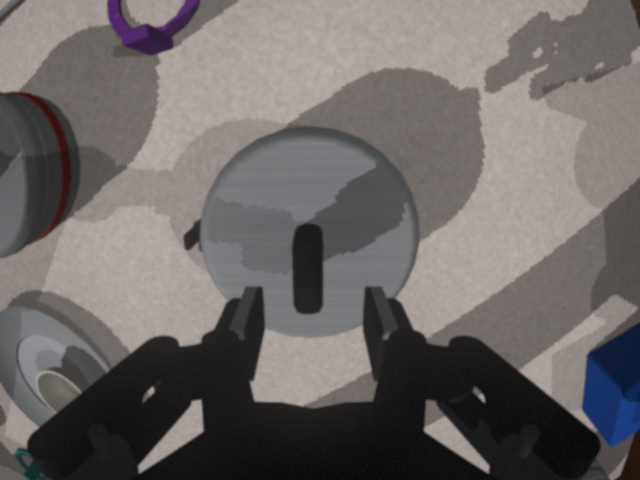

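The wrist view shows the upright handle at (308,268) between the fingers at (255,300) and (372,300), with the clip on the left at (193,236). I'm descending.

```bash
python3 -m pendant '[[0.2,3.5,-0.2,0,0,0],[0.2,6.6,-0.2,0,0,0],[0.2,6.6,-0.2,0,0,0],[0.2,6.6,-0.2,0,0,0]]' ; python3 rel.py 0.472 -0.3723 0.105 -110.7
```

```text
clock: 2.6
tool_pos: [0.4728, -0.373, 0.1064]
tool_rot: [[-0.935, 0.002, -0.353], [0.353, -0.002, -0.935], [-0.002, -1.0, 0.001]]
ft_force: [0.4, 0.1, -0.2]
opening: 0.0426
shift cm [ 0.1   0.14 -0.04] rot [-0.001 -0.    -0.002] dist 0.0017389019293428194 F [ 0.44  0.09 -0.19] clk 2.6 j [-43.   7. 107.  -0.  66.  67.] op 0.042602311788848296
```

```bash
python3 -m pendant '[[0,0,-0.5,0,0,0],[0,0,-1.0,0,0,0],[0,0,-1.0,0,0,0]]'; python3 -m pendant '[[0,0,-0.1,0,0,0],[0,0,-0.1,0,0,0]]';python3 -m pendant '[[0,0,-0.1,0,0,0],[0,0,-0.1,0,0,0]]'
```

```text
clock: 2.98
tool_pos: [0.476, -0.3626, 0.1052]
tool_rot: [[-0.936, 0.001, -0.353], [0.353, -0.001, -0.936], [-0.001, -1.0, 0.0]]
ft_force: [-0.8, 0.2, -0.7]
opening: 0.0425
clock: 3.22
tool_pos: [0.4759, -0.3618, 0.1045]
tool_rot: [[-0.935, -0.0, -0.353], [0.353, 0.0, -0.935], [0.0, -1.0, 0.0]]
ft_force: [-0.0, -0.8, 0.4]
opening: 0.0429
clock: 3.48
tool_pos: [0.4762, -0.3609, 0.1045]
tool_rot: [[-0.935, -0.0, -0.353], [0.353, 0.0, -0.935], [0.0, -1.0, -0.0]]
ft_force: [0.2, -0.3, 0.7]
opening: 0.0426
```

```bash
python3 -m pendant '[[0,0,-0.1,0,0,0],[0,0,-0.1,0,0,0]]';python3 rel.py 0.472 -0.3723 0.105 -110.7
```

```text
clock: 3.72
tool_pos: [0.4766, -0.36, 0.1045]
tool_rot: [[-0.935, -0.0, -0.353], [0.353, 0.0, -0.935], [0.0, -1.0, -0.0]]
ft_force: [-0.5, 0.1, -0.5]
opening: 0.0426
shift cm [-0.01 -0.05  1.31] rot [0. 0. 0.] dist 0.013156795285250331 F [-0.46  0.06 -0.45] clk 3.725 j [-42.   7. 108.   0.  66.  68.] op 0.042629081968968315
```

Displacement is 13.1 mm and contact should come about now, so I'm continuing in 1 mm steps.

```bash
python3 -m pendant '[[0,0,-0.1,0,0,0],[0,0,-0.1,0,0,0]]'|sed -n '2p;4p'
```

```text
tool_pos: [0.477, -0.3591, 0.1046]
ft_force: [-0.4, 1.0, -0.4]
```

```bash
python3 -m pendant '[[0,0,-0.1,0,0,0],[0,0,-0.1,0,0,0]]'|sed -n '2p;4p'
```

```text
tool_pos: [0.4771, -0.3587, 0.1046]
ft_force: [-1.9, -4.2, 0.4]
```

```bash
python3 -m pendant '[[0,0,-0.1,0,0,0],[0,0,-0.1,0,0,0]]'|sed -n '2p;4p'
```

```text
tool_pos: [0.4772, -0.3586, 0.1047]
ft_force: [-2.6, -6.1, -0.3]
```

It meets the push firmly at once: 6.6 N with less than 1 mm of give. Next, the away side.

```bash
python3 -m pendant '[[0,0,0.8,0,0,0],[0,0,1.6,0,0,0],[0,0,2.4,0,0,0],[0,0,2.4,0,0,0],[0,0,2.4,0,0,0]]'|sed -n '2p;4p'; python3 rel.py 0.472 -0.3723 0.105 -110.7
```

```text
tool_pos: [0.4692, -0.3796, 0.1045]
ft_force: [0.0, 0.1, 0.3]
shift cm [-0.01 -0.05 -0.78] rot [ 0. -0.  0.] dist 0.00782619732525503 F [0.04 0.13 0.26] clk 5.1 j [-44.   8. 107.   0.  66.  67.] op 0.04270387375442339
```

```bash
python3 -m pendant '[[0,0,0.1,0,0,0],[0,0,0.1,0,0,0]]'|sed -n '2p;4p'
```

```text
tool_pos: [0.4689, -0.3805, 0.1045]
ft_force: [-0.3, 0.5, -0.1]
```

```bash
python3 -m pendant '[[0,0,0.1,0,0,0],[0,0,0.1,0,0,0]]'|sed -n '2p;4p'
```

```text
tool_pos: [0.4685, -0.3815, 0.1046]
ft_force: [-0.1, 0.2, 0.0]
```

```bash
python3 -m pendant '[[0,0,0.1,0,0,0],[0,0,0.1,0,0,0]]'|sed -n '2p;4p'
```

```text
tool_pos: [0.4681, -0.3825, 0.1045]
ft_force: [1.0, -0.1, 0.7]
```

```bash
python3 -m pendant '[[0,0,0.1,0,0,0],[0,0,0.1,0,0,0]]'|sed -n '2p;4p'
```

```text
tool_pos: [0.4678, -0.3835, 0.1045]
ft_force: [0.0, 0.7, 0.5]
```

```bash
python3 -m pendant '[[0,0,0.1,0,0,0],[0,0,0.1,0,0,0]]'|sed -n '2p;4p'
```

```text
tool_pos: [0.4674, -0.3844, 0.1046]
ft_force: [0.1, -0.3, -0.0]
```

```bash
python3 -m pendant '[[0,0,0.1,0,0,0],[0,0,0.1,0,0,0]]'|sed -n '2p;4p'; python3 rel.py 0.472 -0.3723 0.105 -110.7
```

```text
tool_pos: [0.4672, -0.3849, 0.1046]
ft_force: [0.2, 2.0, 1.1]
shift cm [-0.   -0.04 -1.35] rot [0.001 0.    0.   ] dist 0.013497222262545992 F [0.17 1.97 1.1 ] clk 6.6 j [-45.   8. 106.   0.  66.  66.] op 0.042457243572489506
```

```bash
python3 -m pendant '[[0,0,0.1,0,0,0],[0,0,0.1,0,0,0]]'|sed -n '2p;4p'
```

```text
tool_pos: [0.4671, -0.3851, 0.1046]
ft_force: [2.1, 6.1, 2.2]
```

```bash
python3 -m pendant '[[0,0,0.1,0,0,0],[0,0,0.1,0,0,0]]'|sed -n '2p;4p'
```

```text
tool_pos: [0.4671, -0.3853, 0.1046]
ft_force: [2.6, 7.8, 3.0]
```

The total free travel is about 27.5 mm, against 26.6 mm for gap minus thickness, so R is sound. I'm backing off, lifting and going to the middle casserole (M).

```bash
python3 -m pendant '[[0,0,-1.4,0,0,0],[0,0,-1.4,0,0,0],[0,-4,-1.4,0,0,0],[0,-8,-1.4,0,0,0],[0,-8,-1.4,0,0,0]]'; python3 rel.py 0.6282 -0.1217 0.19 -76.5
```

```text
clock: 7.72
tool_pos: [0.473, -0.3762, 0.1895]
tool_rot: [[-0.935, 0.006, -0.353], [0.353, -0.007, -0.935], [-0.008, -1.0, 0.004]]
ft_force: [0.3, 0.1, -0.5]
opening: 0.0425
shift cm [ -5.52  -0.13 -29.29] rot [-0.006 -0.597 -0.006] dist 0.2980975332750894 F [ 0.29  0.13 -0.53] clk 7.725 j [-44.   3. 103.  -0.  73.  67.] op 0.042531130188016714
```

```bash
python3 -m pendant '[[-5.5,0,-29.3,0,-0.597,0],[-5.5,0,-29.3,0,-0.597,0],[-5.5,0,-29.3,0,-0.597,0],[-5.5,0,-29.3,0,-0.597,0],[-5.5,0,-29.3,0,-0.597,0]]'; python3 -m pendant '[[0,0,0,0,0,0],[0,0,0,0,0,0]]' >/dev/null; python3 rel.py 0.6282 -0.1217 0.105 -76.5
python3 - <<'E'
from h import *
p,d=camera("wrist"); cv2.imwrite("pics/w2.png",p[:,:,::-1])
E
```

```text
clock: 8.35
tool_pos: [0.6267, -0.1173, 0.1832]
tool_rot: [[-0.972, -0.001, 0.235], [-0.235, -0.0, -0.972], [0.001, -1.0, -0.0]]
ft_force: [0.9, -0.6, 0.5]
opening: 0.0428
shift cm [-0.21  7.84  0.25] rot [0.    0.    0.002] dist 0.07845903353214985 F [ 0.22 -0.72  0.61] clk 8.6 j [-16.   7.  99.  -0.  74.  61.] op 0.042361856142090225
```

View pics/w2.png

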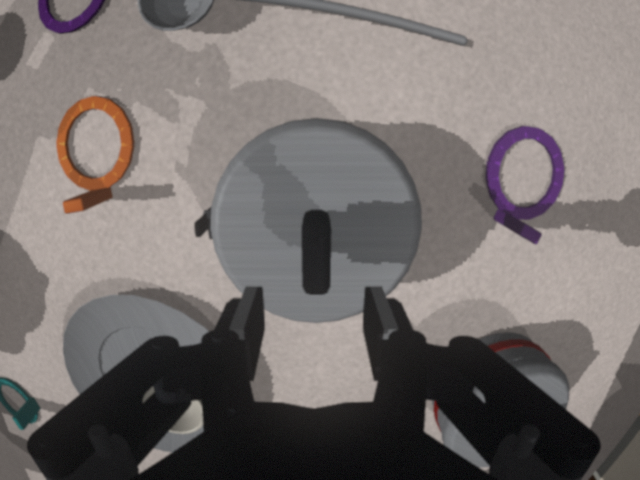

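The handle is at (316,253), centred between the fingers, with its clip on the left at (203,222). I'm descending with the correction.

```bash
python3 -m pendant '[[-0.2,3,0.2,0,0,0],[-0.2,7.8,0.2,0,0,0],[-0.2,7.8,0.2,0,0,0],[-0.2,7.8,0.2,0,0,0]]'; python3 -m pendant '[[0,0,-0.5,0,0,0],[0,0,-1.0,0,0,0],[0,0,-1.0,0,0,0]]'|sed -n '2p;4p'; python3 rel.py 0.6282 -0.1217 0.105 -76.5
```

```text
clock: 9.15
tool_pos: [0.6291, -0.122, 0.108]
tool_rot: [[-0.973, 0.001, 0.232], [-0.232, -0.001, -0.973], [-0.001, -1.0, 0.001]]
ft_force: [-0.1, -0.7, 0.1]
opening: 0.0425
tool_pos: [0.6268, -0.1107, 0.1076]
ft_force: [0.0, -0.3, -0.2]
shift cm [0.12 0.26 1.1 ] rot [-0.001  0.001 -0.001] dist 0.011411471025936055 F [ 0.02 -0.27 -0.16] clk 9.525 j [-15.  11. 102.   0.  66.  62.] op 0.04263467209485744
```

```bash
python3 -m pendant '[[0,0,-0.1,0,0,0],[0,0,-0.1,0,0,0]]'|sed -n '2p;4p'
```

```text
tool_pos: [0.6261, -0.1101, 0.1066]
ft_force: [0.2, 0.2, 0.1]
```

```bash
python3 -m pendant '[[0,0,-0.1,0,0,0],[0,0,-0.1,0,0,0]]'|sed -n '2p;4p'
```

```text
tool_pos: [0.6259, -0.1092, 0.1064]
ft_force: [0.8, 0.3, 0.4]
```

```bash
python3 -m pendant '[[0,0,-0.1,0,0,0],[0,0,-0.1,0,0,0]]'|sed -n '2p;4p'
```

```text
tool_pos: [0.6256, -0.1082, 0.1065]
ft_force: [-0.1, 0.9, -0.4]
```

```bash
python3 -m pendant '[[0,0,-0.1,0,0,0],[0,0,-0.1,0,0,0]]'|sed -n '2p;4p'
```

```text
tool_pos: [0.6255, -0.1073, 0.1066]
ft_force: [-1.1, -0.4, 0.7]
```

```bash
python3 -m pendant '[[0,0,-0.1,0,0,0],[0,0,-0.1,0,0,0]]'|sed -n '2p;4p'; python3 rel.py 0.6282 -0.1217 0.105 -76.5
```

```text
tool_pos: [0.6253, -0.1063, 0.1067]
ft_force: [0.4, 0.5, 0.8]
shift cm [0.08 0.17 1.57] rot [-0.  0. -0.] dist 0.015780832763815818 F [0.36 0.49 0.81] clk 10.775 j [-14.  11. 103.   0.  66.  62.] op 0.042824538465161724
```

```bash
python3 -m pendant '[[0,0,-0.1,0,0,0],[0,0,-0.1,0,0,0]]'|sed -n '2p;4p'
```

```text
tool_pos: [0.625, -0.1052, 0.1066]
ft_force: [-0.0, -0.6, -0.3]
```

```bash
python3 -m pendant '[[0,0,-0.1,0,0,0],[0,0,-0.1,0,0,0]]'|sed -n '2p;4p'
```

```text
tool_pos: [0.6247, -0.1043, 0.1066]
ft_force: [-0.4, -0.8, 0.4]
```

```bash
python3 -m pendant '[[0,0,-0.1,0,0,0],[0,0,-0.1,0,0,0]]'|sed -n '2p;4p'
```

```text
tool_pos: [0.6247, -0.1039, 0.1067]
ft_force: [1.0, -3.0, -0.4]
```

```bash
python3 -m pendant '[[0,0,-0.1,0,0,0],[0,0,-0.1,0,0,0]]'|sed -n '2p;4p'; python3 rel.py 0.6282 -0.1217 0.105 -76.5
python3 - <<'E'
from h import *
p,d=camera("wrist"); cv2.imwrite("pics/w3.png",p[:,:,::-1])
E
```

```text
tool_pos: [0.6246, -0.1036, 0.1067]
ft_force: [2.3, -6.6, 0.5]
shift cm [0.07 0.18 1.84] rot [-0.003  0.    -0.   ] dist 0.018495246758596148 F [ 2.32 -6.64  0.5 ] clk 11.775 j [-14.  11. 103.  -0.  66.  62.] op 0.04291815119435716
```

View pics/w3.png

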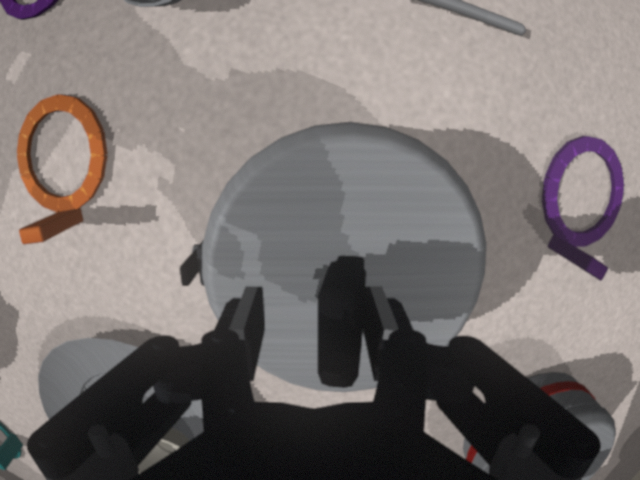

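The firm stop came about 4.5 mm past where contact was expected (0.15 rad at roughly 30 mm height), with next to no force before it. So M looks loose. Next I push it away, where the stop is expected at about -18 mm.

```bash
python3 -m pendant '[[0,0,0.8,0,0,0],[0,0,1.6,0,0,0],[0,0,2.4,0,0,0],[0,0,3.2,0,0,0],[0,0,3.2,0,0,0]]'|sed -n '2p;4p'; python3 -m pendant '[[0,0,0.1,0,0,0],[0,0,0.1,0,0,0]]'|sed -n '2p;4p';python3 rel.py 0.6282 -0.1217 0.105 -76.5
```

```text
tool_pos: [0.6319, -0.1341, 0.1066]
ft_force: [0.2, -0.6, 0.4]
tool_pos: [0.6319, -0.1344, 0.1065]
ft_force: [0.7, -0.2, -0.3]
shift cm [ 0.07  0.15 -1.32] rot [0. 0. 0.] dist 0.013309123675092807 F [ 0.71 -0.18 -0.28] clk 12.7 j [-17.  13. 101.   0.  67.  60.] op 0.04249767944531845
```

```bash
python3 -m pendant '[[0,0,0.1,0,0,0],[0,0,0.1,0,0,0]]'|sed -n '2p;4p'
```

```text
tool_pos: [0.6322, -0.1353, 0.1066]
ft_force: [-0.3, 0.7, 0.4]
```

```bash
python3 -m pendant '[[0,0,0.1,0,0,0],[0,0,0.1,0,0,0]]'|sed -n '2p;4p'
```

```text
tool_pos: [0.6325, -0.1364, 0.1066]
ft_force: [-0.7, 0.3, 0.9]
```

```bash
python3 -m pendant '[[0,0,0.1,0,0,0],[0,0,0.1,0,0,0]]'|sed -n '2p;4p';python3 rel.py 0.6282 -0.1217 0.105 -76.5
```

```text
tool_pos: [0.6327, -0.1374, 0.1066]
ft_force: [0.0, -0.3, 0.5]
shift cm [ 0.07  0.16 -1.63] rot [ 0.  0. -0.] dist 0.016429471991312644 F [ 0.01 -0.26  0.46] clk 13.45 j [-17.  13. 101.   0.  67.  59.] op 0.04264991653359117
```

```bash
python3 -m pendant '[[0,0,0.1,0,0,0],[0,0,0.1,0,0,0]]'|sed -n '2p;4p'
```

```text
tool_pos: [0.6329, -0.1378, 0.1066]
ft_force: [-1.4, 3.4, 1.8]
```

```bash
python3 -m pendant '[[0,0,0.1,0,0,0],[0,0,0.1,0,0,0]]'|sed -n '2p;4p'
```

```text
tool_pos: [0.6329, -0.1381, 0.1066]
ft_force: [-1.6, 6.4, 3.1]
```

```bash
python3 -m pendant '[[0,0,0.1,0,0,0],[0,0,0.1,0,0,0]]'|sed -n '2p;4p';python3 rel.py 0.6282 -0.1217 0.105 -76.5
```

```text
tool_pos: [0.6329, -0.1382, 0.1066]
ft_force: [-3.1, 8.2, 3.8]
shift cm [ 0.07  0.16 -1.72] rot [0.004 0.    0.001] dist 0.017263840327263403 F [-3.09  8.18  3.76] clk 14.2 j [-17.  13. 101.   0.  67.  59.] op 0.04255731254938559
```

M is loose: 35 mm between stops against 26.6 mm for a sound one, and it now leans away. I'm backing off to midway and lifting clear, then going for the tag with the jaws along the tag's x axis.

```bash
python3 -m pendant '[[0,0,-1.2,0,0,0],[0,0,-1.2,0,0,0],[0,-5,-1.2,0,0,0],[0,-10,-1.2,0,0,0],[0,-10,-1.2,0,0,0]]'; python3 -m pendant '[[0,0,0,0,0,0]]'>/dev/null
python3 - <<'E'
from h import *
p,W=cloud("wrist") ; cv2.imwrite("pics/w4.png",p[:,:,::-1])
E
for a in 18 198; do python3 rel.py 0.5945 0.0878 0.21 $a; done
```

```text
clock: 14.82
tool_pos: [0.6337, -0.1302, 0.2132]
tool_rot: [[-0.972, 0.011, 0.233], [-0.233, -0.004, -0.972], [-0.01, -1.0, 0.007]]
ft_force: [0.7, 0.5, -0.5]
opening: 0.0425
shift cm [ -1.62  -0.5  -21.88] rot [ 2.000e-03 -1.649e+00  1.000e-03] dist 0.21948449673727746 F [ 0.93 -0.74 -0.34] clk 15.0 j [-16.   7.  97.  -0.  76.  60.] op 0.04246948195643969
shift cm [ -1.62  -0.5  -21.88] rot [-1.000e-03  1.492e+00  2.000e-03] dist 0.21948449673727746 F [ 0.93 -0.74 -0.34] clk 15.0 j [-16.   7.  97.  -0.  76.  60.] op 0.04246948195643969
```

View pics/w4.png

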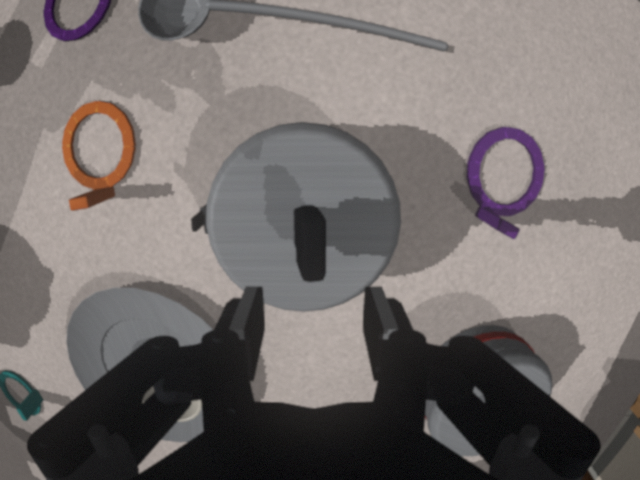

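The handle at (310,243) visibly leans right, away from the clip at (198,218).

```bash
python3 -m pendant '[[-1.6,-0.5,-21.9,0,-0.9,0],[-1.6,-0.5,-21.9,0,-0.9,0],[-1.6,-0.5,-21.9,0,-0.9,0],[-1.6,-0.5,-21.9,0,-0.9,0],[-1.6,-0.5,-21.9,0,-0.9,0]]' 0.5|head -2; python3 rel.py 0.5945 0.0878 0.16 18
```

```text
clock: 15.62
tool_pos: [0.5933, 0.0903, 0.209]
shift cm [0.17 4.9  0.23] rot [ 0.004 -0.74   0.   ] dist 0.0490867681283659 F [-0.39 -0.07  0.83] clk 15.625 j [  4.   2. 102.   0.  76.  28.] op 0.04276641771941027
```

```bash
python3 -m pendant '[[0.2,0,0.2,0,-0.74,0],[0.2,0,0.2,0,-0.74,0],[0.2,4,0.2,0,-0.74,0],[0.2,4,0.2,0,-0.74,0],[0.2,4,0.2,0,-0.74,0]]' |head -2; python3 -m pendant '[[0,0,0,0,0,0]]'>/dev/null; python3 rel.py 0.5945 0.0878 0.016 18
python3 - <<'E'
from h import *
p,d=camera("wrist"); cv2.imwrite("pics/w5.png",p[:,:,::-1])
for n in ("top","scene"):
    p,W=cloud(n); c=np.array([.6282,-.1217])
    y=np.array([np.cos(np.radians(103.5)),np.sin(np.radians(103.5))])
    w=W.reshape(-1,3); r=w[:,:2]-c
    w2=w[(np.hypot(*r.T)<.05)&(w[:,2]>.1)&(w[:,2]<.15)]; 
    t=w2[w2[:,2]>.133]; print(n,len(t),"top y offset",((t[:,:2]-c)@y).mean(), ((t[:,:2]-c)@y).min(),((t[:,:2]-c)@y).max())
E
```

```text
clock: 16.25
tool_pos: [0.5946, 0.0852, 0.1688]
shift cm [-0.28 15.5  -0.04] rot [ 0.001 -0.012 -0.   ] dist 0.1550408944894923 F [ 0.09 -0.96 -0.72] clk 16.375 j [  3.   4. 104.  -0.  72. -14.] op 0.042491475373233514
top 154 top y offset -0.007297878254678679 -0.016544426903023324 0.00027844387082068766
scene 186 top y offset -0.009040395157768794 -0.016107052565363815 -0.0007085126460639157
```

View pics/w5.png

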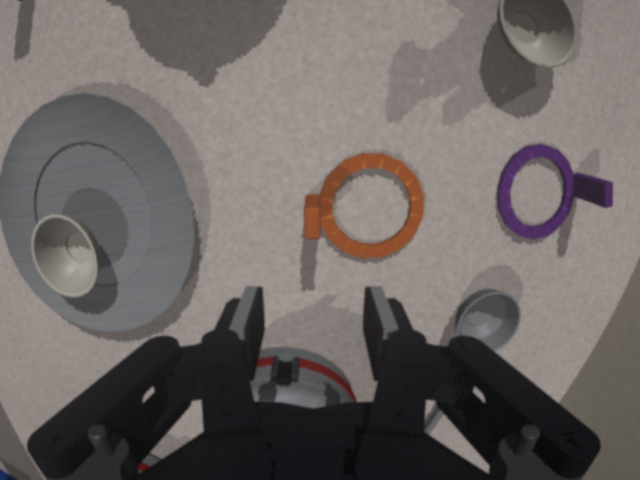

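The top is offset about -8 mm, so the lean is confirmed. The orange tab at (313,215) is centred between the jaws. I'm descending with the small correction.

```bash
python3 -m pendant '[[-0.3,4,0,0,-0.012,0],[-0.3,8,0,0,-0.012,0],[-0.3,8,0,0,-0.012,0],[-0.3,8,0,0,-0.012,0]]' |head -2; python3 rel.py 0.5945 0.0878 0.016 18
python3 - <<'E'
from h import *
p,d=camera("wrist"); cv2.imwrite("pics/w6.png",p[:,:,::-1])
E
```

```text
clock: 17.02
tool_pos: [0.5961, 0.0883, 0.0933]
shift cm [-0.01  7.73 -0.19] rot [-0.002  0.002  0.001] dist 0.0772954449551475 F [-0.2  -0.55  0.26] clk 17.025 j [  3.   8. 107.   0.  64. -15.] op 0.04256139948569922
```

View pics/w6.png

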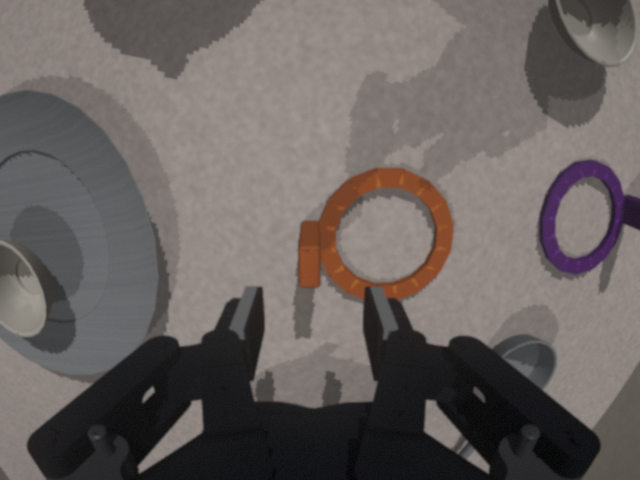

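The tab is at (310,253), centred, so I'm descending to the grasp height.

```bash
python3 -m pendant '[[0,3,-0.2,0,0,0],[0,6,-0.2,0,0,0],[0,7.6,-0.2,0,0,0],[0,7.6,-0.2,0,0,0],[0,7.6,-0.2,0,0,0]]'; python3 rel.py 0.5945 0.0878 0.016 18
python3 - <<'E'
from h import *
p,d=camera("wrist"); cv2.imwrite("pics/w7.png",p[:,:,::-1])
E
```

```text
clock: 17.7
tool_pos: [0.5946, 0.0877, 0.0173]
tool_rot: [[0.312, 0.003, 0.95], [-0.95, 0.0, 0.312], [0.001, -1.0, 0.003]]
ft_force: [-0.1, 0.6, 0.3]
opening: 0.0431
shift cm [-0.01  0.13 -0.01] rot [-0.003  0.003  0.001] dist 0.001355055188973655 F [-0.11  0.58  0.31] clk 17.7 j [  3.  14. 109.   0.  57. -15.] op 0.0430708535902465
```

View pics/w7.png

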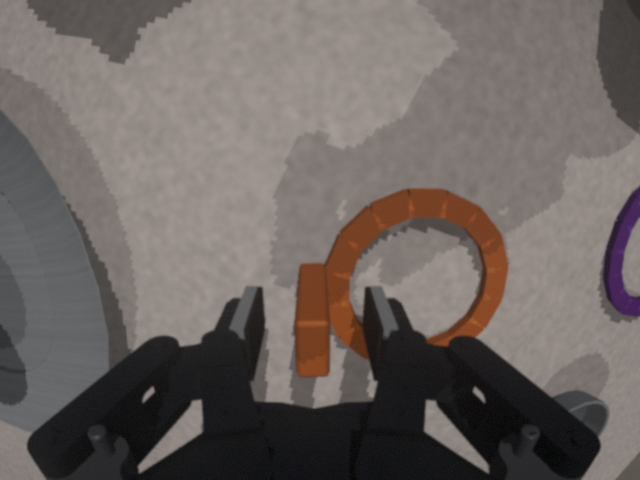

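The tab at (312,320) sits between the pads. Closing.

```bash
python3 -m pendant '[[0,0,0,0,0,0],[0,0,0,0,0,0],[0,0,0,0,0,0],[0,0,0,0,0,0],[0,0,0,0,0,0]]' 0; python3 -m pendant '[[0,-1,0,0,0,0],[0,-3,0,0,0,0],[0,-6,0,0,0,0],[0,-6,0,0,0,0]]'
python3 - <<'E'
from h import *
p,d=camera("wrist"); cv2.imwrite("pics/w8.png",p[:,:,::-1])
E
```

```text
clock: 18.38
tool_pos: [0.594, 0.0877, 0.0166]
tool_rot: [[0.312, 0.002, 0.95], [-0.95, 0.0, 0.312], [0.0, -1.0, 0.002]]
ft_force: [0.3, 0.6, 5.7]
opening: 0.0113
clock: 18.88
tool_pos: [0.5957, 0.0878, 0.0795]
tool_rot: [[0.312, 0.007, 0.95], [-0.95, 0.0, 0.312], [0.002, -1.0, 0.007]]
ft_force: [0.2, -0.3, -0.2]
opening: 0.0114
```

View pics/w8.png

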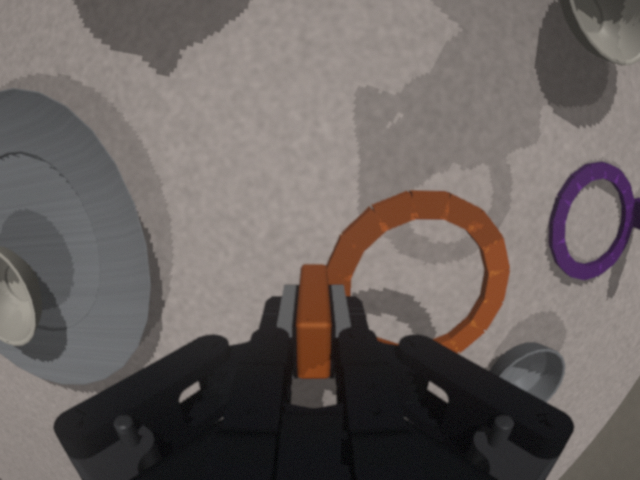

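The tag is held and the ring looks level at (420,270). Lifting it up and measuring its pose in the hand.

```bash
python3 -m pendant '[[0,-6,0,0,0,0],[0,-12,0,0,0,0],[0,-12,0,0,0,0],[0,-12,0,0,0,0]]'
cat > tagm.py <<'E'
from h import *
s=state(); T=s["tool_rot"]; tp=s["tool_pos"]
for n in ("top","scene"):
    p,W=cloud(n); hsv=cv2.cvtColor(p,cv2.COLOR_RGB2HSV)
    g=tp+T[:,2]*.051
    M=(hsv[...,0]>5)&(hsv[...,0]<22)&(hsv[...,1]>100)&(np.hypot(W[...,0]-g[0],W[...,1]-g[1])<.07)&(W[...,2]>tp[2]-.04)
    w=(W[M]-tp)@T   # tool frame: x,y(down),z
    cv2.imwrite(f"pics/tag_{n}_{s['clock']:.0f}.png",p[:,:,::-1])
    R=w[(w[:,1]>0)&(w[:,2]>.014)]
    if len(R)<30: print(n,len(R)); continue
    for _ in range(3):
        A=np.c_[R[:,0],R[:,2],np.ones(len(R))]; pl=np.linalg.lstsq(A,R[:,1],rcond=None)[0]; e=R[:,1]-A@pl; R=R[abs(e)<.004]
    c,r=circ(R[:,[0,2]]); print(n,len(R),"ring centre tool x,z",c,r,"top-plane tilt x,z",pl[:2],"depth below TCP at centre",pl[0]*c[0]+pl[1]*c[1]+pl[2], "world",tp+T@np.array([c[0],0,c[1]]))
E
python3 tagm.py; python3 rel.py 0.594 0.088 0.2 18
```

```text
clock: 19.42
tool_pos: [0.5923, 0.0875, 0.194]
tool_rot: [[0.312, -0.002, 0.95], [-0.95, -0.0, 0.312], [-0.001, -1.0, -0.002]]
ft_force: [-0.7, 0.3, -0.9]
opening: 0.0114
top 8
scene 520 ring centre tool x,z [0.00097928 0.05165336] 0.03997700695652153 top-plane tilt x,z [0.00303749 0.00296238] depth below TCP at centre 0.01127247733917121 world [0.64170476 0.1027171  0.19392926]
shift cm [ 0.03 -0.76  0.25] rot [ 0.005  0.003 -0.001] dist 0.008018130631603218 F [-0.03  0.01 -1.19] clk 19.525 j [  3.   2. 103.   0.  75. -15.] op 0.011533370037280258
```

```bash
python3 rel.py 0.6179 -0.073 0.21 -76.5
```

```text
shift cm [16.07 -1.77 -2.51] rot [0.005 1.652 0.003] dist 0.16360317520421477 F [-0.03  0.01 -1.19] clk 19.525 j [  3.   2. 103.   0.  75. -15.] op 0.011533370037280258
```

```bash
python3 -m pendant '[[3,-1.8,-0.5,0,0.18,0],[6,-1.8,-1,0,0.36,0],[9,-1.8,-1.5,0,0.54,0],[12,-1.8,-2,0,0.72,0],[16.1,-1.8,-2.5,0,0.9,0]]' | head -2;  python3 rel.py 0.6179 -0.073 0.21 -76.5
```

```text
clock: 20.15
tool_pos: [0.6185, -0.0735, 0.2106]
shift cm [-0.01  0.06 -0.07] rot [0.004 0.747 0.003] dist 0.0009598325783514152 F [-0.44 -0.19  0.08] clk 20.15 j [-12.   5.  99.   0.  76.  22.] op 0.011151240121612366
```

```bash
python3 -m pendant '[[0,0,0,0,0.18,0],[0,0,0,0,0.36,0],[0,0,0,0,0.54,0],[0,0,0,0,0.72,0],[0,0,0,0,0.747,0]]' | head -2; python3 -m pendant '[[0,0,0,0,0,0],[0,0,0,0,0,0]]' | head -2;  python3 rel.py 0.6179 -0.073 0.16 -76.5; python3 tagm.py
```

```text
clock: 20.78
tool_pos: [0.6186, -0.073, 0.2109]
clock: 21.02
tool_pos: [0.6194, -0.0731, 0.213]
shift cm [ 0.14  5.3  -0.04] rot [0.    0.007 0.001] dist 0.052994591018463995 F [ 0.28 -0.61 -0.69] clk 21.025 j [-12.   5.  99.   0.  76.  64.] op 0.011378809289996381
top 11
scene 784 ring centre tool x,z [-0.00184219  0.05291278] 0.0400668857047743 top-plane tilt x,z [ 0.00451718 -0.00119662] depth below TCP at centre 0.009916934538503733 world [ 0.63386888 -0.12400657  0.21294969]
```

```bash
python3 -m pendant '[[0.3,2,-0.05,0,0,0],[0.3,4.4,-0.05,0,0,0],[0.3,4.4,-0.05,0,0,0],[0.3,4.4,-0.05,0,0,0]]' | head -2;  python3 rel.py 0.6164 -0.073 0.16 -76.5; python3 tagm.py
python3 - <<'E'
from h import *
p,d=camera("wrist"); cv2.imwrite("pics/w9.png",p[:,:,::-1])
import glob
p=cv2.imread(sorted(glob.glob("pics/tag_scene_*"))[-1]); cv2.imwrite("pics/s9.png",cv2.resize(p[240:420,200:440],None,fx=3,fy=3))
E
```

```text
clock: 21.62
tool_pos: [0.6166, -0.0734, 0.1695]
shift cm [ 0.01  0.95 -0.04] rot [0.    0.005 0.   ] dist 0.009559833609907583 F [ 0.08  0.34 -0.74] clk 21.625 j [-12.   6. 102.  -0.  72.  64.] op 0.010998398880835732
top 2
scene 707 ring centre tool x,z [-0.00217403  0.05307174] 0.040142964365142815 top-plane tilt x,z [ 0.00764314 -0.00264215] depth below TCP at centre 0.009325630998818602 world [ 0.63133088 -0.12442949  0.16954924]
```

View pics/w9.png

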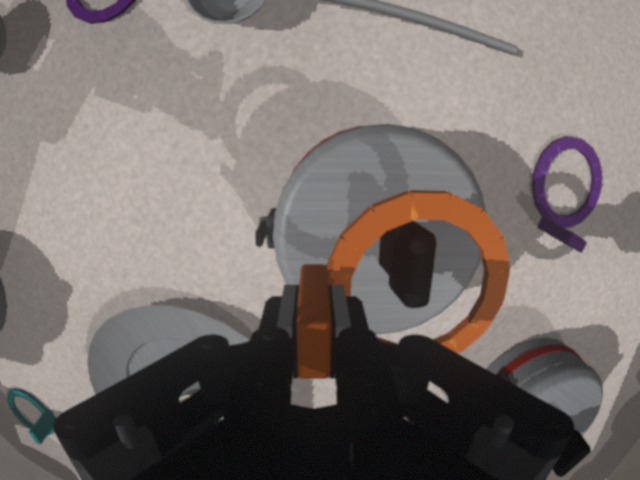

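View pics/s9.png

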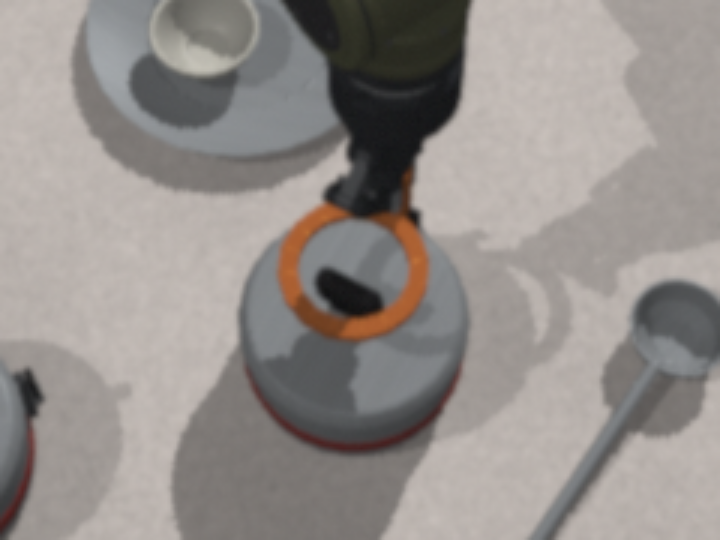

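In both views the ring surrounds the leaning handle with room to spare. The wrist view shows the ring at (420,270) with the handle inside at (408,263), and the scene crop shows the ring at (353,270) with the handle at (348,290). Lowering.

```bash
python3 -m pendant '[[0.05,1.2,0,0,0,0],[0.05,2.4,0,0,0,0],[0.05,3.0,0,0,0,0],[0.05,3.0,0,0,0,0]]' ; python3 -m pendant '[[0,0.7,0,0,0,0],[0,1.4,0,0,0,0],[0,2.1,0,0,0,0],[0,2.4,0,0,0,0],[0,2.4,0,0,0,0]]';  python3 rel.py 0.6164 -0.073 0.1023 -76.5
```

```text
clock: 22.28
tool_pos: [0.6154, -0.0734, 0.1383]
tool_rot: [[-0.971, -0.002, 0.239], [-0.239, 0.0, -0.971], [0.002, -1.0, -0.001]]
ft_force: [-0.3, -0.5, -0.6]
opening: 0.0112
clock: 22.9
tool_pos: [0.6159, -0.0735, 0.1151]
tool_rot: [[-0.971, -0.001, 0.238], [-0.238, 0.0, -0.971], [0.001, -1.0, -0.0]]
ft_force: [0.0, -1.1, -0.7]
opening: 0.0114
shift cm [-0.06  1.28 -0.03] rot [0.    0.005 0.001] dist 0.01286753879676571 F [ 0.04 -1.09 -0.73] clk 22.9 j [-12.   9. 104.  -0.  67.  64.] op 0.011367310701804323
```

```bash
python3 -m pendant '[[0,0.3,0,0,0,0],[0,0.6,0,0,0,0],[0,0.8,0,0,0,0],[0,0.8,0,0,0,0]]'|sed -n '2p;4p'; python3 -m pendant '[[0,0.1,0,0,0,0],[0,0.2,0,0,0,0],[0,0.2,0,0,0,0]]'|sed -n '2p;4p'
```

```text
tool_pos: [0.6159, -0.0735, 0.1073]
ft_force: [1.0, 0.4, -1.1]
tool_pos: [0.616, -0.0735, 0.1055]
ft_force: [0.5, -0.9, -0.6]
```

```bash
python3 -m pendant '[[0,0.1,0,0,0,0],[0,0.1,0,0,0,0]]'|sed -n '2p;4p'
```

```text
tool_pos: [0.616, -0.0735, 0.1044]
ft_force: [-0.3, 0.2, -1.3]
```

```bash
python3 -m pendant '[[0,0.1,0,0,0,0],[0,0.1,0,0,0,0]]'|sed -n '2p;4p'
```

```text
tool_pos: [0.616, -0.0735, 0.1034]
ft_force: [0.4, 0.0, -0.0]
```

```bash
python3 -m pendant '[[0,0.1,0,0,0,0],[0,0.1,0,0,0,0]]'|sed -n '2p;4p'
```

```text
tool_pos: [0.616, -0.0735, 0.1024]
ft_force: [0.8, -0.3, -0.9]
```

```bash
python3 -m pendant '[[0,0.05,0,0,0,0],[0,0.05,0,0,0,0]]'|sed -n '2p;4p'
```

```text
tool_pos: [0.616, -0.0735, 0.102]
ft_force: [0.3, 0.5, 0.1]
```

```bash
python3 -m pendant '[[0,0.05,0,0,0,0],[0,0.05,0,0,0,0]]'|sed -n '2p;4p'
```

```text
tool_pos: [0.6161, -0.0735, 0.1016]
ft_force: [0.0, -0.5, -1.7]
```

```bash
python3 -m pendant '[[0,0.05,0,0,0,0],[0,0.05,0,0,0,0]]'|sed -n '2p;4p'
```

```text
tool_pos: [0.6162, -0.0735, 0.1016]
ft_force: [-1.4, 0.0, 2.1]
```

```bash
python3 -m pendant '[[0,0.05,0,0,0,0],[0,0.05,0,0,0,0]]'|sed -n '2p;4p'
```

```text
tool_pos: [0.6162, -0.0735, 0.1015]
ft_force: [-3.6, 0.1, 6.0]
```

Contact with the lid is at 6 N. I'm easing off slightly and opening part way.

```bash
python3 -m pendant '[[0,-0.07,0,0,0,0],[0,-0.07,0,0,0,0]]'|sed -n '2p;4p'; python3 -m pendant '[[0,0,0,0,0,0],[0,0,0,0,0,0],[0,0,0,0,0,0]]' 0.36
python3 - <<'E'
from h import *
p,d=camera("wrist"); cv2.imwrite("pics/w10.png",p[:,:,::-1])
E
```

```text
tool_pos: [0.6162, -0.0735, 0.1015]
ft_force: [-2.0, 1.1, 3.4]
clock: 26.15
tool_pos: [0.616, -0.0735, 0.1009]
tool_rot: [[-0.971, -0.0, 0.238], [-0.238, 0.0, -0.971], [0.0, -1.0, -0.0]]
ft_force: [0.3, -0.1, 0.6]
opening: 0.0304
```

View pics/w10.png

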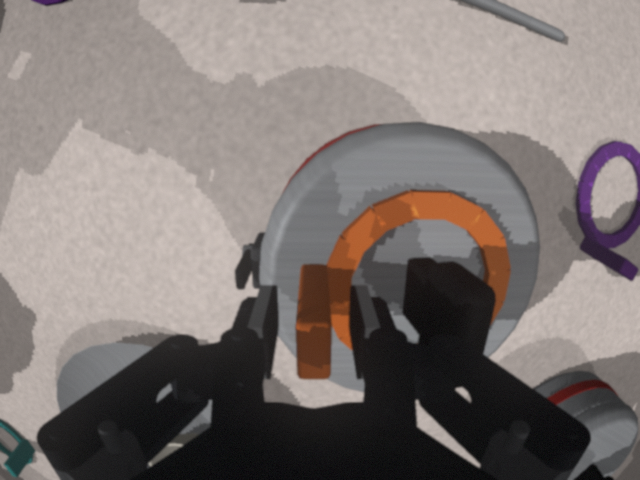

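The tag stands free at (313,320) between the open fingers, with the ring around the handle at (450,300). I'm lifting straight up, then moving aside to look.

```bash
python3 -m pendant '[[0,-1,0,0,0,0],[0,-4,0,0,0,0],[0,-8,0,0,0,0],[0,-12,0,0,0,0]]'|sed -n '2p;4p'; python3 -m pendant '[[6,-12,-6,0,0,0],[12,-12,-12,0,0,0],[18,-12,-16,0,0,0],[18,-12,-16,0,0,0]]'|head -2
python3 - <<'E'
from h import *
y=np.array([np.cos(np.radians(103.5)),np.sin(np.radians(103.5))]); x=np.array([y[1],-y[0]]); c0=np.array([.6283,-.1217])
for n in ("top","scene"):
    p,W=cloud(n); hsv=cv2.cvtColor(p,cv2.COLOR_RGB2HSV)
    cv2.imwrite(f"pics/f_{n}.png",p[:,:,::-1])
    r=W[...,:2]-c0; near=np.hypot(r[...,0],r[...,1])<.075
    M=near&(hsv[...,0]>5)&(hsv[...,0]<22)&(hsv[...,1]>100)
    w=W[M]; R=w[w[:,2]<.1]; R=R[(R[:,:2]-c0)@y<.035]
    if len(R)>30:
        A=np.c_[R[:,:2]-c0,np.ones(len(R))]; pl=np.linalg.lstsq(A,R[:,2],rcond=None)[0]
        c,rad=circ(R[:,:2]); print(n,len(R),"ring rel lid x,y",(c-c0)@x,(c-c0)@y,rad,"tilt,z",pl)
    H=W[near&(W[...,2]>.133)&(W[...,2]<.15)&~M]; print("handle top y",((H[:,:2]-c0)@y).mean(),len(H))
E
```

```text
tool_pos: [0.6161, -0.0735, 0.2232]
ft_force: [1.0, -0.7, -0.3]
clock: 27.2
tool_pos: [0.4274, 0.0271, 0.3352]
top 591 ring rel lid x,y 0.0004864763629712603 -0.0031661222467042486 0.04032999094691603 tilt,z [-0.00413707  0.00654953  0.09187927]
handle top y -0.006668452814505366 155
scene 729 ring rel lid x,y 0.0016385881498095346 -0.0033644627651713637 0.040208505421529185 tilt,z [-0.00012579  0.00083287  0.09101175]
handle top y -0.005608750421455123 183
```

View pics/f_scene.png

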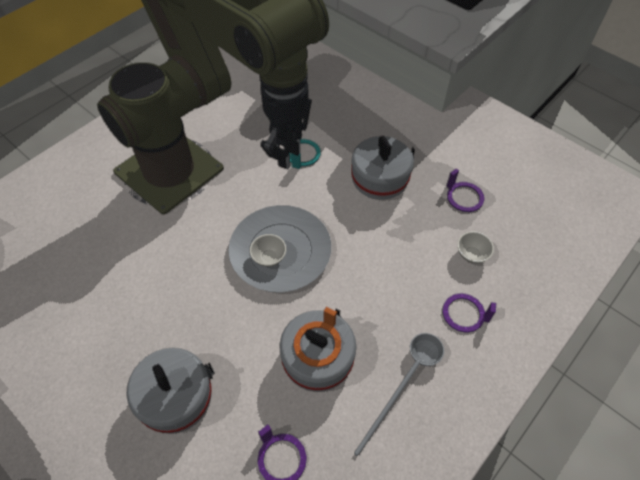

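View pics/f_top.png

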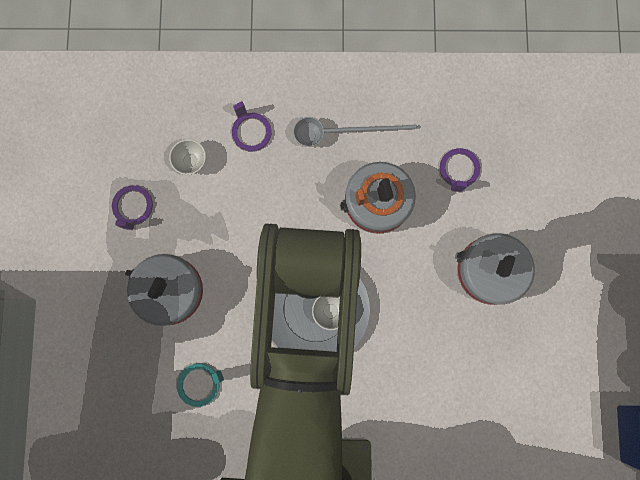

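```bash
python3 -m pendant '[[0,0,0,0,0,0],[0,0,0,0,0,0],[0,0,0,0,0,0]]'|head -2
python3 - <<'E'
from h import *
y=np.array([np.cos(np.radians(103.5)),np.sin(np.radians(103.5))]); c0=np.array([.6283,-.1217])
for n in ("top","scene"):
    p,W=cloud(n); r=W[...,:2]-c0
    H=W[(np.hypot(r[...,0],r[...,1])<.035)&(W[...,2]>.133)&(W[...,2]<.15)]; v=(H[:,:2]-c0)@y; print(n,v.mean(),v.min(),v.max(),len(H))
print(state()["dq"].round(2))
E
```

```text
clock: 27.68
tool_pos: [0.4295, 0.026, 0.3325]
top -0.007032249269782389 -0.0160192769648645 0.0014920037482036954 161
scene -0.00894792439824972 -0.01623982949055902 -0.0007625917762628101 183
[ 0.2  -0.38  0.02  0.02 -0.09  0.11]
```

```bash
python3 -c "
from bench import ticket; print(ticket.hand_in())"
```

```text
the job is handed in; nothing more can be done
None
```

The loose handle is on the middle casserole (top view about (380,197)). It is left leaning away from its clip, with the orange tag lying around it, and I handed the job in at about 28 s.

- **Rocking:** I rocked the right-hand casserole first, towards its clip and then away, with up to about 8.7 N. It met the push firmly on both sides with under 1 mm of give, so it is sound. The middle one swung freely about 4.5 mm past where it should have met the push, to a firm stop on each side (about 9.5 N at most). The left one was never touched, because the loose one had been found.
- **Tag:** I gripped the orange tag by its tab and lowered it until it touched the lid at about 6–7 N. I released it there and lifted clear.
- **Last checks:** Both fixed cameras put the ring's top at 91–92 mm, where 91 mm is expected. It is level to within 0.008 rad and its centre is about 3.5 mm from the lid centre. The handle's top is still 7–9 mm to the away side, the same as before the tag went on. The cameras differed by 1–2 mm in places, within their calibration.
- **Bystanders:** In the last pictures the thali, katoris and ladle look unmoved. I compared these by eye only. The robot is clear of everything.

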